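# Lock the grinding cup onto the grinder base

## Robot

A 6-joint arm with a two-finger parallel gripper is mounted at the origin on a cart in front of the work surface, level with it; the furniture and walls round the work are solid. World frame = base frame: x ahead of the robot, y to its left, z up, the work surface at z = 0. Lengths are in mm, angles in rad, forces in N, time in s.
With the tool pointing down it reaches from about 275 to 1000 mm from the base axis. Payload 8.4 kg.
Tool frame: the origin (TCP) lies between the finger pads; the fingertips stand 22 mm ahead of it and the grasp point (between the pads) lies 3 mm ahead of it (r.nose_length is the z of the fingertips in the tool frame, in mm); z points along the fingers, y is the line along which they close (so a half turn about z gives the same grasp; the last joint's range is limited). The gripper opens to 85 mm and grips with 20 to 120 N. Pads are 22 mm wide; open, the fingers measure 114 mm over their backs; the gripper's body (76 mm by 85 mm) begins 54 mm behind the grasp point. The pads swing forward as they close: fully open they stand 13 mm farther back than shut.
Start: joints at [1.224, 0.353, 1.633, -0, 1.155, -0.002], TCP at [211.254, 588.218, 253.281] pointing down, gripper open.
Joint ranges: [-2.63, 2.63], [-0.92, 2.1], [0.06, 2.66], [-1.3, 4.44], [0, 2.69], [-3.02, 3.02]. Speed limits (rad/s): [2.22, 2.22, 2.79, 3.14, 3.14, 3.14].

## Interface

Orientations are given as [roll, pitch, yaw] about the fixed x, y, z axes, in that order (R = Rz(yaw) Ry(pitch) Rx(roll)).
In Python, from rig import r gives the robot as it stands.
- The arm moves only by the shell command python3 steer.py 'ROWS' [FORCE]. ROWS is rows parted by semicolons, their numbers by spaces, 1 to 5 of them, each of 7 numbers: a rotation vector rx, ry, rz in rad, then dx, dy, dz in mm, then the opening from 0.0 (shut) to 1.0 (fully open); each row shifts and turns the commanded pose from where the row before left it, along the tool's axes as they then stand; what a row does not reach is not made up. A row lasts 1/12 s, in which the tool goes at most 41.7 mm and 0.125 rad, less where a joint would pass 70% of its speed; a pose out of reach is approached as far as the arm can. The fingers move at their own pace and stop on an object; FORCE is the grip in N (left out, the last holds). Time passes only in rows, so rows that do not move let the fingers close. It prints the time, the measured TCP pose, the force, the opening and the grip force at its end.
- r.sense(): the state, without advancing time (a new reading comes with each control period).
- r.grab_frame(name): name is "side" or "top" or "wrist"; returns the picture (384x512x3 uint8, red, green, blue); there is no depth.
- r.camera_params(name): a dict with "fx", "fy", "cx", "cy" (pixels), "rvec" (rotation vector, rad) and "tvec" (3), from world to camera coordinates, as OpenCV has them. Camera axes: x right, y down, z forward; pixel columns grow to the right and rows downward; lengths in mm; the calibration is good to about 2 mm. A picture is of the moment at which its call begins: read the wrist's pose just before it. camera_params takes no time and is no camera call; for the wrist camera it gives the pose at the moment of the call.
- r.sign_off(): hands the job in; it is judged then, once.
The state is a dict: "clock": time; "qpos": joint angles; "qvel": joint speeds; "joint_efforts": joint torques, N m; "eef_pos": TCP position; "tcp_rot": TCP orientation; "contact_force": force on the tool from outside, world axes, zero at the start; "wrist_torque": the same for the moment, N m; "opening": opening from 0.0 (shut) to 1.0 (fully open); "grasp_force": force on a finger pad.
Only numpy, scipy, OpenCV 4.12 (cv2) and the standard library are available. Lean on these libraries where they do the work, as an engineer would, in place of code of your own. Each camera call takes 0.05 s, during which the arm holds its last target. There are 200 camera calls.

## Task

The cup of the spice grinder stands loosely on its base. With the fingers in the groove on its top, turn the cup clockwise (seen from above) until its hidden lugs meet their slots, push it fully down against the spring and turn it on clockwise to the stop, so that it stays locked when you let go. Leave the salt shaker and the deli pot beside it where they stand.

Things in the scene. Friction and masses are not known exactly. Their poses are not given: they have to be found in the camera images.
- grinder_base: Round black grinder base fixed to the table: foot 144 mm across, 22 mm high, small steel plate in front (-x, decoration). Origin: centre of its underside, on the table; z up. In its middle stands a socket 108 mm across and 60 mm high, coaxial, hidden under the cup's skirt; it can sit at any angle in the base, so the base's yaw says nothing about the slots.
- lip (a point): Centre of the socket's mouth, 60 mm above the base's origin. The lip has 3 entry slots 120 deg apart, hidden. At the start they lie 20 to 57 deg clockwise of the cup's lugs (not known more closely; a lug has about 6 deg of play either way in its slot). Away from the slots the cup rests on the lip and does not go down. Axes as the base's.
- grinder_cup: Loose cup, 0.28 to 0.42 kg, grey with clear middle, 120 mm across (too wide to grasp), upright, centred by a pilot in the socket. Origin: on its axis, level with the underside of its lugs; z up; skirt hangs 14 mm below it, top 93 mm above. Origin's height above the base's: 60 mm at the start, 40 fully down, 48 locked; let go after too short a turn it hangs at 44, not locked.
- lugs (a point): At the cup's origin, level with its 3 hidden lugs. Over the slots the cup goes down 20 mm against a spring (2 N on the cup at the top, 9 N fully down); let go, it springs up. From 1 to 16 mm down it cannot turn. Fully down it turns only clockwise, to a stop 37 deg from mid-slot (45 at most); let go at the stop, it rises 8 mm into notches: locked.
- groove (a point): Centre of the floor of the straight grip groove across the cup's top, on its axis, 75 mm above the cup's origin. The groove runs along the cup's x axis, 30 mm wide, 18 mm deep, 92 mm long, open at both ends. Two fingertips spread along the groove press on its floor and turn the cup by its walls, with some play. Axes as the cup's.
- salt_shaker: Salt shaker with a domed top, 44 mm across, 90 mm high, loose on the table about 0.14 m to the right (-y) of the base. Origin at the centre of its underside. To be left alone.
- deli_pot: White round deli pot with lid, 104 mm across, 81 mm high, loose on the table about 0.17 m to the left (+y) of the base. Origin at the centre of its underside. To be left alone.

How it is judged:
By the outcome, as a careful person would: the job done as asked, in the order asked, and still so for the second after the job is handed in, with the robot touching nothing.
It also fails if it takes over 56 s, if anything falls off the work surface, if the arm or the gripper's body presses on something with over 40 N, if the wrist force passes 120 N, or if a joint passes its speed limit or range.

## Working session

There is one attempt and no reset: what is moved stays moved. The work goes in short steps, Python scripts to look and compute and a shell command to move; the robot and the scene stay as the last step left them, time stands still between calls to the robot, and variables do not carry over. Pictures are saved under pics/ and viewed, at most 10 in all, crops included, and the job is handed in when it is done.

```bash
ls; mkdir -p pics
python3 - <<'E'
from rig import r
import cv2,numpy as np
ims=[]
for n in("side","top","wrist"):
    im=r.grab_frame(n)[:,:,::-1]; cv2.imwrite(f"pics/{n}0.png",im); ims.append(im)
    p=r.camera_params(n); R=cv2.Rodrigues(np.array(p["rvec"],float))[0]; print(n,p["fx"],p["cx"],p["cy"],(-R.T@np.array(p["tvec"])).ravel().round(), R[2].round(2))
cv2.imwrite("pics/a.png",np.vstack([np.hstack(ims[:2]),]) if 0 else cv2.resize(np.hstack(ims[:2]),(800,300)))
s=r.sense();print(s["clock"],s["eef_pos"],s["tcp_rot"],s["contact_force"])
E
```

```text
pics
rig.py
steer.py
side 440.76984897603137 255.08609310536002 190.3448452309867 [467. 838. 739.] [ 0.07 -0.76 -0.64]
top 430.9111732044542 250.04658059434666 188.91187700032242 [378.  75. 934.] [ 0.2   0.   -0.98]
wrist 296.0166280125241 250.27768322780463 191.8987342521874 [133. 615. 375.] [ 0.3  -0.11 -0.95]
0.15 [211.14588712 587.88290197 252.7088211 ] [-3.14046422e+00  4.83887737e-06  2.79678902e+00] [ 0.04281093 -0.00142711 -0.00899738]
```

View pics/top0.png

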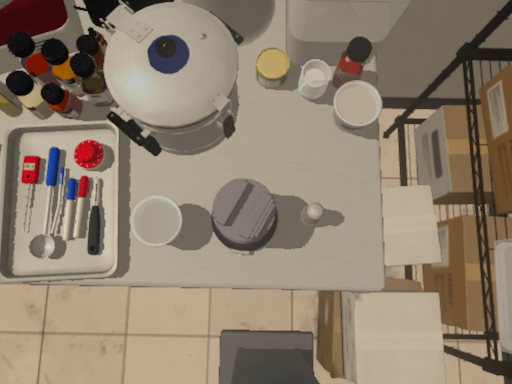

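View pics/side0.png

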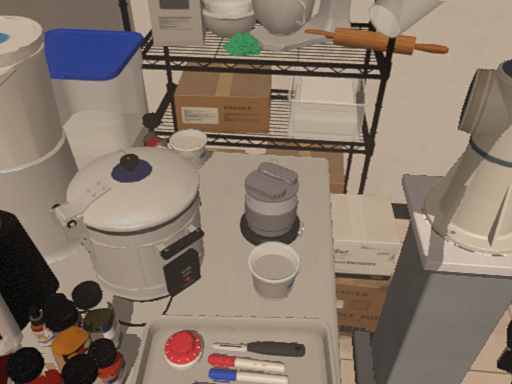

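Top view: the cup is near (245,210), the shaker near (314,213) and the pot near (157,221). I'll zoom in on the cup.

Run:
```python
import cv2,numpy as np
a=cv2.imread("pics/top0.png")[165:265,195:295]; b=cv2.imread("pics/side0.png")[150:250,225:325]
o=np.hstack([cv2.resize(x,(400,400),interpolation=cv2.INTER_CUBIC) for x in(a,b)])
cv2.imwrite("pics/z.png",cv2.convertScaleAbs(o,alpha=1.6))
```

```text
(no output)
```

View pics/z.png

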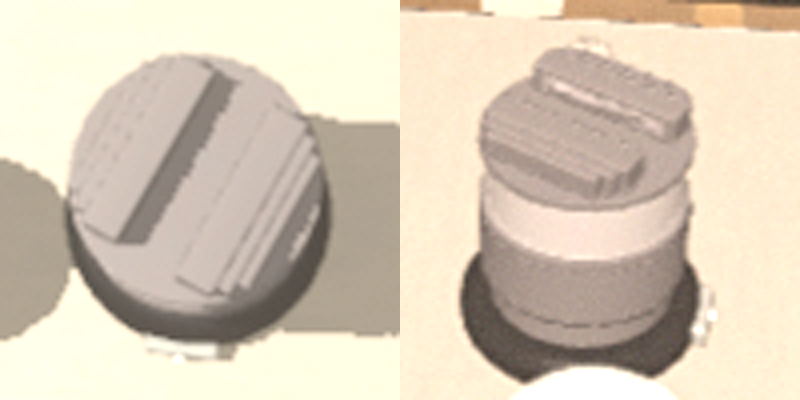

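Zoom: the groove lies between the block edges (213,65)-(115,242) and (275,105)-(178,278) in the left crop. The disc spans x 70-327 and y 55-305.

```bash
cat > h.py <<'E'
from rig import r
import cv2,numpy as np
def ray(n,uv,z,p=None):
    p=p or r.camera_params(n); R=cv2.Rodrigues(np.array(p["rvec"],float))[0]; c=-R.T@np.array(p["tvec"],float).ravel()
    uv=np.atleast_2d(np.array(uv,float)); d=np.c_[(uv[:,0]-p["cx"])/p["fx"],(uv[:,1]-p["cy"])/p["fy"],np.ones(len(uv))]@R
    return (c+d*((z-c[2])/d[:,2])[:,None])[:,:2]
E
python3 - <<'E'
from h import *
c=np.array([[213,65],[115,242],[275,105],[178,278]])/4-.375+[195,165]
P=ray("top",c,153);print(P.round(1),P.mean(0)); 
for a,b in((1,0),(3,2)): d=P[b]-P[a];print(np.degrees(np.arctan2(d[1],d[0])))
print(ray("top",np.array([[70,182],[327,182],[198,55],[198,305]])/4-.375+[195,165],135).round(1))
# side: disc at z=135: left 480, right 695 in crop(400 off), rows 75..207
print(ray("side",(np.array([[80,141],[295,141],[187,208]])/4-.375+[225,150]),135).round(1))
s=np.array([[133,78],[275,138],[85,160],[200,195]]) # side: groove block corners
print(ray("side",s/4-.375+[225,150],153).round(1))
print(ray("top",[[157,221]],81),ray("top",[[314,213]],85))
print(r.sense()['opening'])
E
```

```text
[[550.1  79.9]
 [466.9 122.7]
 [531.8  50.9]
 [451.1  93.6]] [499.97742292  86.76848807]
-27.1943466099608
-27.924832263597068
[[496.6 145.7]
 [499.1  25.4]
 [558.8  87.2]
 [440.5  84.5]]
[[558.  103.3]
 [442.1  91.7]
 [496.7 152.3]]
[[532.5  67.9]
 [453.4 112.5]
 [551.  140.4]
 [489.9 162.2]]
[[480.53500765 259.21794193]] [[502.45690757 -52.52712159]]
0.9983680813266931
```

```bash
M='-'; 
python3 steer.py '0 0 0 -29.4 -25 0 0.7;0 0 0 -29.4 -25 0 0.7;0 0 0 -29.4 -25 0 0.7;0 0 0 -29.4 -25 0 0.7;0 0 0 -29.4 -25 0 0.7' 40
python3 steer.py '0 0 0 -29.4 -25 0 0.7;0 0 0 -29.4 -25 0 0.7;0 0 0 -29.4 -25 0 0.7;0 0 0 -29.4 -25 0 0.7;0 0 0 -29.4 -25 0 0.7'
python3 steer.py '0 0 0 -29.4 -25 0 0.7;0 0 0 -29.4 -25 0 0.7;0 0 0 -29.4 -25 0 0.7;0 0 0 -29.4 -25 0 0.7;0 0 0 -29.4 -25 0 0.7'
python3 steer.py '0 0 -0.12 0 0 0 0.7;0 0 -0.12 0 0 0 0.7;0 0 -0.12 0 0 0 0.7;0 0 -0.12 0 0 0 0.7;0 0 -0.12 0 0 0 0.7'
python3 steer.py '0 0 -0.12 0 0 0 0.7;0 0 -0.12 0 0 0 0.7;0 0 -0.12 0 0 0 0.7;0 0 -0.12 0 0 0 0.7;0 0 -0.12 0 0 0 0.7'
python3 steer.py '0 0 -0.12 0 0 0 0.7;0 0 -0.116 0 0 0 0.7;0 0 0 0 0 0 0.7'
python3 - <<'E'
from h import *
s=r.sense();print(s["qpos"],s["tcp_rot"],s["eef_pos"],r.nose_length)
p=r.camera_params("wrist");im=r.grab_frame("wrist")[:,:,::-1];cv2.imwrite("pics/w1.png",im)
np.save("w1.npy",p,allow_pickle=True)
E
```

```text
clock: 0.57
eef_pos: [307.7, 419.2, 253.1]
tcp_rot: [-3.141, -0.0, 2.797]
contact_force: [1.4, 0.3, 0.2]
opening: 0.703
grasp_force: 0.0
clock: 0.98
eef_pos: [403.9, 251.8, 253.3]
tcp_rot: [3.142, 0.0, 2.797]
contact_force: [0.7, 0.2, -0.1]
opening: 0.704
grasp_force: 0.0
clock: 1.4
eef_pos: [500.1, 84.3, 253.3]
tcp_rot: [3.141, 0.0, 2.797]
contact_force: [0.9, 0.0, 0.4]
opening: 0.703
grasp_force: 0.0
clock: 1.82
eef_pos: [499.4, 86.0, 253.0]
tcp_rot: [3.142, -0.001, -2.881]
contact_force: [0.5, 0.6, 0.1]
opening: 0.697
grasp_force: 0.0
clock: 2.23
eef_pos: [499.4, 86.2, 253.1]
tcp_rot: [3.141, -0.0, -2.28]
contact_force: [0.7, -0.3, -0.3]
opening: 0.7
grasp_force: 0.0
clock: 2.48
eef_pos: [499.4, 86.2, 253.1]
tcp_rot: [3.141, -0.0, -2.045]
contact_force: [0.1, -0.7, 0.6]
opening: 0.699
grasp_force: 0.0
[ 1.67991719e-01  1.68920237e-01  1.88202266e+00 -3.04266784e-05
  1.09104685e+00 -2.49930274e+00] [ 3.14129085e+00 -2.59481994e-04 -2.04508043e+00] [499.38361265  86.20314225 253.10723205] 22.0
```

View pics/w1.png

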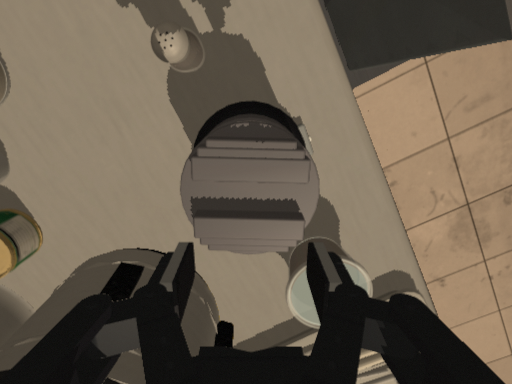

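Wrist view: the groove runs almost level across the picture, rows about 183-213 and columns 191-309, with the fingers spread along it. I'll check it by projecting the estimate.

Run:
```python
from h import *
p=np.load("w1.npy",allow_pickle=True).item()
K=np.array([[p["fx"],0,p["cx"]],[0,p["fy"],p["cy"]],[0,0,1]])
a=np.radians(152.6);u=np.array([np.cos(a),np.sin(a)]);v=np.array([-u[1],u[0]])
q=[];
for z in(153,135):
  for w in(-15,15):
    for l in(-46,46): q.append([*(np.array([499.5,86])+l*u+w*v),z])
px=cv2.projectPoints(np.array(q),np.array(p["rvec"],float),np.array(p["tvec"],float),K,None)[0][:,0]
print(px.round(1))
im=cv2.imread("pics/w1.png");o=cv2.resize(im[120:260,170:330],None,fx=5,fy=4)[:560]
for x in px: cv2.circle(o,(int((x[0]-170)*5+2),int((x[1]-120)*4+2)),4,(0,0,255),-1)
cv2.imwrite("pics/w1z.png",o)
```

```text
[[194.7 218.8]
 [307.2 219.2]
 [192.5 183.7]
 [309.7 184.2]
 [198.3 210.4]
 [303.5 210.8]
 [196.5 177.4]
 [305.7 177.8]]
```

View pics/w1z.png

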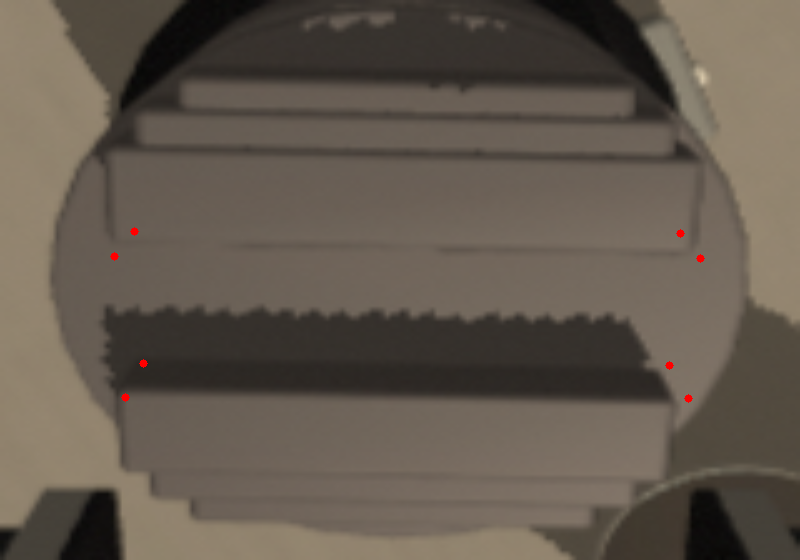

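```bash
python3 steer.py '0 0 0.03 0.9 -0.4 20 0.7;0 0 0 0 0 30 0.7;0 0 0 0 0 30 0.7;0 0 0 0 0 8 0.7;0 0 0 0 0 0 0.7'
python3 steer.py '0 0 0 0 0 3 0.7;0 0 0 0 0 3 0.7'
python3 steer.py '0 0 0 0 0 2 0.7;0 0 0 0 0 2 0.7'
python3 - <<'E'
from h import *
im=r.grab_frame("side")[:,:,::-1][120:250,215:335];cv2.imwrite("pics/s2.png",cv2.resize(im,None,fx=4,fy=4))
E
```

```text
clock: 2.95
eef_pos: [497.8, 84.9, 163.3]
tcp_rot: [3.138, -0.003, -2.083]
contact_force: [-0.3, -1.0, -0.2]
opening: 0.698
grasp_force: 0.0
clock: 3.12
eef_pos: [500.7, 85.5, 160.7]
tcp_rot: [-3.14, 0.002, -2.082]
contact_force: [1.0, 0.2, -0.3]
opening: 0.701
grasp_force: 0.0
clock: 3.28
eef_pos: [500.2, 85.4, 156.2]
tcp_rot: [-3.14, 0.001, -2.081]
contact_force: [-0.2, 0.7, -0.5]
opening: 0.702
grasp_force: 0.0
```

View pics/s2.png

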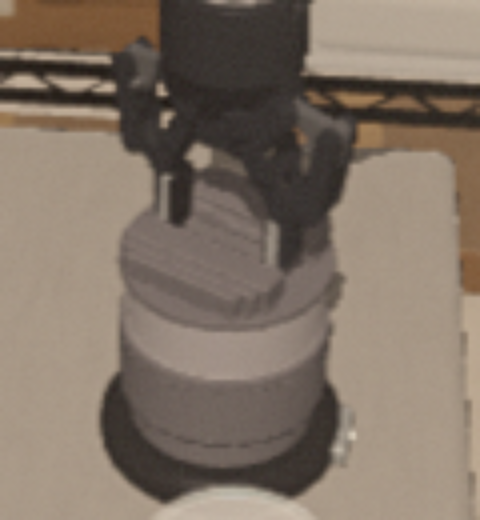

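Side view: both fingers stand in the groove, near (172,205) and (275,250), and haven't touched yet. I'll feel for the floor.

```bash
for i in 1; do python3 steer.py '0 0 0 0 0 2 0.7;0 0 0 0 0 0 0.7'
python3 steer.py '0 0 0 0 0 2 0.7;0 0 0 0 0 0 0.7'
python3 steer.py '0 0 0 0 0 1.5 0.7;0 0 0 0 0 0 0.7';done | grep -E "eef|force: \[|clock"
```

```text
clock: 3.5
eef_pos: [499.5, 85.2, 153.4]
contact_force: [-0.5, 0.1, -0.3]
clock: 3.67
eef_pos: [499.8, 85.3, 152.0]
contact_force: [-2.2, 0.2, 7.4]
clock: 3.83
eef_pos: [499.9, 85.4, 151.8]
contact_force: [-7.9, -1.8, 26.1]
```

```bash
(python3 steer.py '0 0 0.06 0 0 -1 0.7;0 0 0.06 0 0 0 0.7;0 0 0.06 0 0 0 0.7;0 0 0 0 0 0 0.7'
python3 steer.py '0 0 0.06 0 0 0 0.7;0 0 0.06 0 0 0 0.7;0 0 0 0 0 0 0.7')| grep -E "eef|force: \[|clock|rot"
python3 -c "
from rig import r;s=r.sense();print(s['wrist_torque'],s['qpos'])"
```

```text
clock: 4.17
eef_pos: [500.5, 85.4, 151.9]
tcp_rot: [-3.14, 0.002, -2.264]
contact_force: [-0.5, -0.1, 10.0]
clock: 4.42
eef_pos: [500.6, 85.5, 151.9]
tcp_rot: [-3.14, 0.002, -2.384]
contact_force: [0.4, 0.8, 9.5]
[ 0.19730963  0.04318327 -0.07522216] [ 1.66146154e-01  2.99735436e-01  1.97397380e+00  1.15399787e-04
  8.65330730e-01 -2.16228131e+00]
```

```bash
(python3 steer.py '0 0 0.05 0 0 0 0.7;0 0 0.05 0 0 0 0.7'
python3 steer.py '0 0 0.05 0 0 0 0.7;0 0 0.05 0 0 0 0.7'
python3 steer.py '0 0 0.05 0 0 0 0.7;0 0 0 0 0 0 0.7')| grep -E "eef|force: \[|rot"
python3 -c "
from rig import r;s=r.sense();print(s['wrist_torque'])"
```

```text
eef_pos: [500.7, 85.5, 152.0]
tcp_rot: [-3.14, 0.002, -2.482]
contact_force: [0.6, 1.1, 10.6]
eef_pos: [500.7, 85.5, 151.9]
tcp_rot: [-3.141, 0.002, -2.582]
contact_force: [0.3, -0.2, 9.6]
eef_pos: [500.7, 85.5, 151.9]
tcp_rot: [-3.141, 0.003, -2.633]
contact_force: [1.1, -0.2, 7.9]
[ 0.1583913   0.02111567 -0.16628998]
```

```bash
cat > t.py <<'E'
from rig import r
s=r.sense();print("T",s['wrist_torque'].round(2) if hasattr(s['wrist_torque'],'round') else s['wrist_torque'])
E
(python3 steer.py '0 0 0.05 0 0 0 0.7;0 0 0.05 0 0 0 0.7';python3 t.py
python3 steer.py '0 0 0.05 0 0 0 0.7;0 0 0.05 0 0 0 0.7';python3 t.py)| grep -E "eef|force: \[|rot|T"
```

```text
eef_pos: [500.6, 85.5, 151.9]
tcp_rot: [-3.141, 0.002, -2.732]
contact_force: [-0.9, -0.0, 8.7]
T [0.08 0.13 0.33]
eef_pos: [500.4, 85.5, 151.7]
tcp_rot: [-3.141, 0.002, -2.832]
contact_force: [-0.5, 1.4, 4.2]
T [0.16 0.07 0.23]
```

The force fell and the tool sank a little, so I may be over the slot. I'll push down to test it.

```bash
(python3 steer.py '0 0 0 0 0 1 0.7;0 0 0 0 0 1 0.7';python3 t.py)| grep -E "eef|force: \[|rot|T"
```

```text
eef_pos: [500.7, 85.6, 150.5]
tcp_rot: [-3.141, 0.003, -2.831]
contact_force: [-4.9, 1.4, 25.5]
T [-0.36  0.8  -0.32]
```

```bash
(python3 steer.py '0 0 0 0 0 -0.5 0.7;0 0 0 0 0 0 0.7';python3 t.py;python3 steer.py '0 0 0.03 0 0 0 0.7;0 0 0 0 0 0 0.7';python3 t.py;python3 steer.py '0 0 0.03 0 0 0 0.7;0 0 0 0 0 0 0.7';python3 t.py)| grep -E "eef|force: \[|rot|T"
```

```text
eef_pos: [500.4, 85.5, 150.7]
tcp_rot: [-3.141, 0.002, -2.831]
contact_force: [-3.1, 0.9, 13.1]
T [-0.25  0.29 -0.14]
eef_pos: [500.3, 85.5, 150.1]
tcp_rot: [-3.141, 0.002, -2.862]
contact_force: [-0.2, 0.6, 1.6]
T [-0.01 -0.15 -0.05]
eef_pos: [500.0, 85.3, 149.6]
tcp_rot: [-3.141, 0.001, -2.892]
contact_force: [0.6, 0.1, 1.6]
T [-0.01 -0.12 -0.01]
```

Over the slot now, with only about 2 N of spring force, so I'll push down.

```bash
(python3 steer.py '0 0 0 0 0 2 0.7;0 0 0 0 0 2 0.7;0 0 0 0 0 0 0.7';python3 t.py;python3 steer.py '0 0 0 0 0 2 0.7;0 0 0 0 0 2 0.7;0 0 0 0 0 0 0.7';python3 t.py)| grep -E "eef|force: \[|rot|T"
```

```text
eef_pos: [499.8, 85.3, 145.1]
tcp_rot: [-3.142, 0.001, -2.89]
contact_force: [1.6, 1.1, 2.8]
T [-0.02 -0.31 -0.03]
eef_pos: [499.7, 85.2, 141.1]
tcp_rot: [-3.141, 0.0, -2.89]
contact_force: [3.2, 0.4, 4.6]
T [ 0.03 -0.41  0.06]
```

```bash
(python3 steer.py '0 0 0 0 0 3 0.7;0 0 0 0 0 3 0.7;0 0 0 0 0 0 0.7';python3 t.py;python3 steer.py '0 0 0 0 0 2 0.7;0 0 0 0 0 1.5 0.7;0 0 0 0 0 0 0.7';python3 t.py)| grep -E "eef|force: \[|rot|T"
```

```text
eef_pos: [499.8, 85.3, 135.2]
tcp_rot: [-3.142, 0.001, -2.89]
contact_force: [2.2, 0.8, 7.4]
T [ 0.   -0.36  0.03]
eef_pos: [499.9, 85.3, 132.1]
tcp_rot: [-3.141, 0.001, -2.89]
contact_force: [0.5, 0.3, 7.9]
T [-0.05 -0.18  0.04]
```

```bash
(python3 steer.py '0 0 0 0 0 1 0.7;0 0 0 0 0 0.5 0.7';python3 t.py;python3 steer.py '0 0 0.06 0 0 0 0.7;0 0 0.06 0 0 0 0.7;0 0 0.06 0 0 0 0.7';python3 t.py;python3 steer.py '0 0 0.06 0 0 0 0.7;0 0 0.06 0 0 0 0.7;0 0 0.06 0 0 0 0.7';python3 t.py)| grep -E "eef|force: \[|rot|T"
```

```text
eef_pos: [500.1, 85.3, 131.9]
tcp_rot: [-3.141, 0.001, -2.89]
contact_force: [-6.4, -0.7, 31.0]
T [-0.2   1.04  0.05]
eef_pos: [500.5, 85.5, 131.9]
tcp_rot: [3.141, 0.002, -3.073]
contact_force: [-2.6, 0.3, 22.0]
T [0.09 0.44 0.41]
eef_pos: [500.4, 85.5, 131.9]
tcp_rot: [3.141, 0.002, 3.031]
contact_force: [-2.1, 0.4, 21.8]
T [-0.04  0.48  0.38]
```

Fully down and turning with about 0.4 N·m of friction. I'll turn on to the stop.

```bash
(python3 steer.py '0 0 0.06 0 0 0 0.7;0 0 0.06 0 0 0 0.7;0 0 0 0 0 0 0.7';python3 t.py;python3 steer.py '0 0 0.06 0 0 0 0.7;0 0 0.06 0 0 0 0.7;0 0 0 0 0 0 0.7';python3 t.py)| grep -E "eef|force: \[|rot|T"
```

```text
eef_pos: [500.7, 85.5, 131.9]
tcp_rot: [3.141, 0.002, 2.909]
contact_force: [-0.4, 0.2, 21.5]
T [-0.19  0.27 -0.33]
eef_pos: [500.5, 85.6, 131.9]
tcp_rot: [3.14, 0.002, 2.789]
contact_force: [-2.4, -0.2, 21.9]
T [-0.18  0.38 -0.27]
```

```bash
(python3 steer.py '0 0 0.04 0 0 0 0.7;0 0 0.04 0 0 0 0.7';python3 t.py;python3 steer.py '0 0 0.04 0 0 0 0.7;0 0 0.04 0 0 0 0.7';python3 t.py)| grep -E "eef|force: \[|rot|T"
```

```text
eef_pos: [500.4, 85.5, 131.9]
tcp_rot: [3.141, 0.002, 2.712]
contact_force: [-2.8, -0.0, 21.5]
T [-0.1   0.49  0.4 ]
eef_pos: [500.2, 85.3, 131.9]
tcp_rot: [3.141, 0.001, 2.632]
contact_force: [-6.2, -1.5, 27.5]
T [-0.49  1.14  1.03]
```

```bash
(python3 steer.py '0 0 0.03 0 0 0 0.7;0 0 0 0 0 0 0.7';python3 t.py;python3 steer.py '0 0 0.03 0 0 0 0.7;0 0 0 0 0 0 0.7';python3 t.py)| grep -E "eef|force: \[|rot|T"
```

```text
eef_pos: [499.9, 85.2, 131.9]
tcp_rot: [-3.141, 0.002, 2.606]
contact_force: [-5.0, -1.5, 25.7]
T [-0.06  0.73  1.85]
eef_pos: [499.9, 85.2, 132.0]
tcp_rot: [-3.14, 0.002, 2.581]
contact_force: [-5.5, 0.1, 25.7]
T [0.33 0.73 4.55]
```

Torque is climbing against the stop. I'll ease the twist a little, then let it rise.

```bash
(python3 steer.py '0 0 -0.04 0 0 0 0.7;0 0 0 0 0 -1.5 0.7;0 0 0 0 0 -2 0.7;0 0 0 0 0 -2 0.7;0 0 0 0 0 0 0.7';python3 t.py;python3 steer.py '0 0 0 0 0 -2 0.7;0 0 0 0 0 -1 0.7;0 0 0 0 0 0 0.7';python3 t.py;python3 steer.py '0 0 0 0 0 -1 0.7;0 0 0 0 0 -1 0.7;0 0 0 0 0 0 0.7';python3 t.py;python3 steer.py '0 0 0 0 0 -1.5 0.7;0 0 0 0 0 0 0.7')| grep -E "eef|force: \[|rot|T"
```

```text
eef_pos: [499.5, 85.2, 135.7]
tcp_rot: [-3.141, 0.0, 2.614]
contact_force: [2.2, 0.3, 1.1]
T [ 0.16 -0.43  1.36]
eef_pos: [499.3, 85.2, 138.5]
tcp_rot: [-3.141, -0.0, 2.613]
contact_force: [3.4, -0.2, -6.6]
T [ 0.23 -0.87  1.4 ]
eef_pos: [499.4, 85.1, 140.3]
tcp_rot: [-3.141, -0.0, 2.613]
contact_force: [6.6, 0.3, -12.8]
T [ 0.15 -1.05  1.29]
eef_pos: [499.3, 85.0, 141.4]
tcp_rot: [-3.141, -0.0, 2.613]
contact_force: [8.1, -1.2, -18.6]
```

```bash
(python3 steer.py '0 0 -0.03 0 0 0 0.7;0 0 0 0 0 0 0.7';python3 t.py;python3 steer.py '0 0 -0.03 0 0 0 0.7;0 0 0 0 0 0 0.7';python3 t.py;)| grep -E "eef|force: \[|rot|T"
```

```text
eef_pos: [499.2, 85.1, 142.3]
tcp_rot: [-3.141, -0.001, 2.642]
contact_force: [1.6, -1.4, -1.0]
T [-0.13 -0.46  0.06]
eef_pos: [498.9, 85.2, 142.5]
tcp_rot: [-3.141, -0.001, 2.672]
contact_force: [0.8, -0.7, 0.2]
T [-0.06 -0.    0.02]
```

```bash
(python3 steer.py '0 0 0 0 0 1 0.7;0 0 0 0 0 0 0.7';python3 steer.py '0 0 0 0 0 0.8 0.7;0 0 0 0 0 0 0.7';python3 steer.py '0 0 0 0 0 0.5 0.7;0 0 0 0 0 0 0.7')| grep -E "eef|force: \[|rot|T"
```

```text
eef_pos: [499.1, 85.2, 141.3]
tcp_rot: [-3.141, -0.001, 2.671]
contact_force: [0.5, -0.6, -0.0]
eef_pos: [499.3, 85.2, 140.4]
tcp_rot: [-3.141, -0.0, 2.672]
contact_force: [0.9, -0.8, -0.9]
eef_pos: [499.5, 85.3, 140.1]
tcp_rot: [3.142, 0.0, 2.673]
contact_force: [-0.2, -0.5, 1.0]
```

```bash
(python3 steer.py '0 0 0 0 0 0.4 0.7;0 0 0 0 0 0 0.7')| grep -E "eef|force: \[|rot|T"
```

```text
eef_pos: [499.6, 85.2, 139.9]
tcp_rot: [3.142, 0.0, 2.673]
contact_force: [-1.2, 0.1, 5.5]
```

The floor touches at about 140.1, which is 12 mm below the start and so at the locked height. I'll retract and look.

```bash
(python3 steer.py '0 0 0 0 0 -1 0.7;0 0 -0.03 0 0 -3 0.7;0 0 0 0 0 -10 0.7;0 0 0 0 0 -20 0.7;0 0 0 0 0 -30 0.7';python3 steer.py '0 0 0 0 0 -40 0.7;0 0 0 0 0 -40 0.7;0 0 0 0 0 0 0.7;0 0 0 0 0 0 0.7')| grep -E "eef|force: \[|clock"
python3 - <<'E'
from h import *
a=r.grab_frame("side")[:,:,::-1][130:330,225:335];b=cv2.imread("pics/side0.png")[130:330,225:335]
c=r.grab_frame("wrist")[:,:,::-1][60:260,150:350]
cv2.imwrite("pics/f.png",cv2.resize(np.hstack([b,a,c]),None,fx=1.9,fy=1.9))
A=r.grab_frame("top")[:,:,::-1].astype(int);B=cv2.imread("pics/top0.png").astype(int);D=abs(A-B).max(2)
print("pot diff",(D[190:250,128:185]>40).sum(),"shaker",(D[198:230,300:330]>40).sum())
E
```

```text
clock: 11.25
eef_pos: [497.9, 85.0, 202.8]
contact_force: [0.4, -0.1, -0.4]
clock: 11.58
eef_pos: [500.8, 85.5, 286.8]
contact_force: [0.2, -0.2, -1.4]
pot diff 324 shaker 250
```

View pics/f.png

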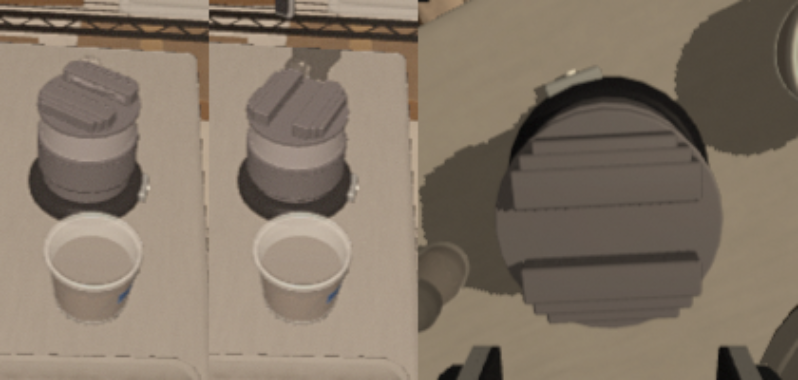

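Side view, before and after: the cup sits lower, level, and turned. The pot hasn't moved, and in the wrist view the shaker is still standing. Nothing in the run touched either one, so the pixel differences in the top view are probably the arm and its shadow.

```bash
python3 -c "
from rig import r;print(r.sign_off())"
```

```text
the job is handed in; nothing more can be done
None
```

The cup is turned to the stop and locked: after letting go, a light touch found it 12 mm below its start, the locked height; the pot and shaker were left alone, and the job was handed in at about 12 s.

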